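Stack an instrument case and start its crank bolt

ROBOT

A 7-joint arm with a two-finger parallel gripper is mounted at the origin on the work surface. World frame = base frame: x ahead of the robot, y to its left, z up, the work surface at z = 0. Lengths are in mm, angles in rad, forces in N, time in s.
With the tool pointing down it reaches from about 375 to 925 mm from the base axis. Payload 3.1 kg.
Tool frame: the origin (TCP) lies between the finger pads; the fingertips stand 19 mm ahead of it and the grasp point (between the pads) is the TCP; z points along the fingers, y is the line along which they close (so a half turn about z gives the same grasp; the last joint's range is limited). The gripper opens to 85 mm and grips with 20 to 120 N. Pads are 22 mm wide; open, the fingers measure 114 mm over their backs; the gripper's body (76 mm by 85 mm) begins 54 mm behind the grasp point. The pads swing forward as they close: fully open they stand 13 mm farther back than shut.
Start: joints at [1.079, 0.383, 0.044, 1.598, -0.018, 1.161, -0.05], TCP at [249.424, -600.242, 218.369] pointing down, gripper open.
Joint ranges: [-2.61, 2.61], [-0.41, 2.15], [-1.48, 1.57], [0, 2.5], [-1.57, 4.71], [0.05, 1.97], [-2.85, 2.85]. Speed limits (rad/s): [2.79, 2.79, 3.14, 3.14, 3.14, 3.14, 3.14].

INTERFACE

Orientations are given as a 3x3 rotation matrix whose columns are the frame's x, y, z axes.
In Python, from plant import * gives the robot as it stands. The module is installed in compiled form; this text tells all that it offers.
- The arm moves only by the tool drive_tool, never from a script. Its argument "moves" is a list that holds one entry, the list of rows, each a list of 7 numbers: the shift along the world's x, y, z in cm, then the turn, a rotation vector about the world's x, y, z in degrees, then the finger opening in cm, from 0 to 8.54. A call has 1 to 20 rows; each row is the pose to reach, as a shift and turn from the pose commanded when the call began; what a row does not reach only later rows make up. A row lasts 1/12 s, in which the tool goes at most 41.7 mm and 7.16 degrees, less where a joint would pass 70% of its speed; a pose out of reach is approached as far as the arm can. A call with a gripper value outside its range is refused whole. The fingers move at their own pace and stop on an object; the grip force is fixed at half the most. Time passes only in rows, so rows that repeat a pose let the fingers close. It gives the time, the measured TCP pose, the force, the opening and the grip force at its end, in the units of the state.
- observe(): the state, without advancing time (a new reading comes with each control period).
- snapshot(name): name is "side" or "top" or "wrist"; returns a dict with "image" (480x640x3 uint8, blue, green, red), "z_map" (480x640 float32, mm along the optical axis (not along the pixel's ray), 0 where there is no reading), "vertical_fov" (degrees; the focal length in pixels is half the picture's height over the tangent of half this angle, whatever the lens; pixels are square), "cx", "cy" (the principal point, pixels), "rvec" (rotation vector, rad) and "tvec" (3), from world to camera coordinates, as OpenCV has them; the wrist camera has in their place "hand_eye" (4x4, takes a point from camera to tool coordinates, whose origin is the TCP and whose axes are the flange's). Camera axes: x right, y down, z forward; pixel columns grow to the right and rows downward; lengths in mm; the calibration is good to about 2 mm. A picture is of the moment at which its call begins: read the wrist's pose just before it.
- hand_in(): hands the job in; it is judged then, once.
Trained networks look in a picture, given as the dict that the camera call returned (one of the last four; its "shot" number tells which), for a name from the list of things; names that differ only in an ending like _2 or _b are one class to them, and where a whole thing is asked for, a point or a joint stands for the part that bears it (a point fixed in the world has none). Each returns a list of dicts, best first, with "score" (0 to 1); they miss things now and then, are a little off and sometimes report something else, mostly with a low value. They report only what shows in the picture. A call takes as long as a camera call. They do not tell look-alikes from the thing itself.
- search_frame(picture, label): "xy" ([column, row] in pixels, amid what is visible of it).
- masks_of(picture, label): "mask" (480x640 bool, what is visible of it) and "xy" ([column, row] in pixels, amid what is visible of it).
- spot_point(picture, label): "xy" ([column, row] in pixels: a listed point, or the origin of a listed thing).
The state is a dict: "time_s": time; "qpos": joint angles; "joint_velocities": joint speeds; "joint_efforts": joint torques, N m; "tcp_pos": TCP position; "eef_rot": TCP orientation; "ft_force": force on the tool from outside, world axes, zero at the start; "moment": the same for the moment, N m; "width": opening from 0.0 (shut) to 1.0 (fully open); "gripper_force": force on a finger pad.
Only numpy, scipy, OpenCV 4.12 (cv2) and the standard library are available. Lean on these libraries where they do the work, as an engineer would, in place of code of your own. Each camera call takes 0.05 s, during which the arm holds its last target. There are 200 camera calls.

TASK

Set the loose grey instrument case squarely on top of the column of cases, with its crank bolt over the brass threaded boss. Then take the crank by its black post and start the bolt: turn it backward (counter-clockwise from above) until you feel it drop into the thread, then forward one full turn, and finish still holding the post with the fingers, the bolt one turn in. Leave everything else on the bench where it is.

Things in the scene. Friction and masses are not known exactly. Their poses are not given: they have to be found in the camera images.
- case: The loose grey case: box 130 (x) x 62 (y) x 45 mm high, about 0.6 kg in all, upright on the bench; origin at the centre of its underside, +x towards its crank end (bolt axis 30 mm ahead of centre). Plain -x end: grip it across the 62 mm width, 20 to 45 mm behind the centre. Weight lies about 8 mm behind the origin. An opening in the underside takes the boss, 5 mm to spare, one way round only.
- seat (a point): Centre of the top face of the fixed column (base plate 170 x 100 x 10 mm, two like cases on it; top face 100 mm above the bench). Axes as the case's: the case belongs with its origin here and its x along this x. Edge guides 16 mm high, flaring outward, centre a case that comes within about 4 mm and leave 1 mm of play each side.
- boss (a point): Centre of the mouth of the brass threaded boss on the column, 18 mm above its top face, 30 mm ahead of the seat along its x; 38 mm across, right-hand internal thread, lead 6 mm per turn.
- bolt (a joint): Height of the captive bolt in the case (m), up positive: 0 hanging down, at most 0.022; it slides freely, weight 1.7 N. With the case on the column its thread lug rides on the boss: 0.0145 to 0.0155 at first (on top of the thread), rising 6 mm per turn backward to 0.016, then DROPS 6 mm to 0.010 where the thread begins; 0.004 one turn further in.
- crank (a joint): Turn of the crank (rad), growing FORWARD = clockwise from above = tightening; starts at 0.6 to 1.8. At 1.2 the crank points along the case's +x, at 0 it points 1.2 rad to the left of that. With the case seated, the drop comes just below 0 (-0.1 to -0.3) turning backward; one turn forward of it is about 6.2. Forward without the drop jams at about 2.7 (crossed thread).
- hub (a point): Centre of the top of the crank's steel hub (22 mm across), on the bolt's axis, 59 mm above the case's underside plus the bolt's height. The crank arm (steel, 14 mm wide, 8 thick, top 3 mm below this point) reaches 38 mm from the axis.
- post: Upright black grip post of the crank, 14 mm across, 32 tall, spinning freely on its own axis, 30 mm from the bolt's axis; origin at the centre of its lower end, just above the crank arm. Holding it and moving round a 30 mm circle turns the bolt without turning the hand. A firm grip also holds the bolt up: follow it down, pushing with a few N.
- bottle_large: bystander: glass bottle with black cap, 86 mm across, 190 high; origin under its centre
- bottle_small: bystander: glass bottle with black cap, 64 mm across, 140 high; origin under its centre
- beaker: bystander: glass beaker, 72 mm across, 90 high; origin under its centre
- tip_tray: bystander: white open divided tray, 90 x 120 x 40 mm high; origin under its centre
- vial: bystander: small amber vial, 24 mm across, 45 high; origin under its centre
- driver: bystander: black-handled screwdriver lying flat; origin under its middle
- carton: bystander: cardboard carton 120 x 80 x 50 mm high; origin under its centre
- tin: bystander: round aluminium tin, 60 mm across, 35 high; origin under its centre
There are look-alikes about, which are no part of the job. Leave any orange or purple look-alike of the case alone.

How it is judged:
By the outcome, as a careful person would: the job done as asked, in the order asked, and still so for the second after the job is handed in, while the arm keeps its last pose, push and grip.
It also fails if it takes over 64 s, if anything falls off the work surface, if the arm or the gripper's body presses on something with over 40 N, if the wrist force passes 120 N, or if a joint passes its speed limit or range.

## Working session

There is one attempt and no reset: what is moved stays moved. The work goes in short steps, Python scripts to look and compute and a tool call to move; the robot and the scene stay as the last step left them, time stands still between calls to the robot, and variables do not carry over. Pictures are saved under pics/ and viewed, at most 10 in all, crops included, and the job is handed in when it is done.

Besides the shell and the picture viewer there is one more tool, called after "Call:" by a JSON object that holds its "fn" and its "kwargs", one argument or row to a line. drive_tool: Moves the arm, as the interface text tells. Its arguments: {"type":"object","properties":{"moves":{"type":"array"}},"required":["moves"]}

```bash
mkdir -p pics; cat > h.py <<'E'
from plant import *
import numpy as np, cv2
def K(p):
    f=240/np.tan(np.radians(p["vertical_fov"])/2); return f,p["cx"],p["cy"]
def T(p,st=None):
    M=np.eye(4)
    if "rvec" in p:
        R=cv2.Rodrigues(np.array(p["rvec"],float))[0]; M[:3,:3]=R.T; M[:3,3]=-R.T@np.array(p["tvec"],float).ravel()
        return M
    W=np.eye(4); W[:3,:3]=st["eef_rot"]; W[:3,3]=st["tcp_pos"]
    return W@np.array(p["hand_eye"])
def cloud(p,st=None):
    f,cx,cy=K(p); v,u=np.mgrid[:480,:640]; z=p["z_map"]
    P=np.stack([(u-cx)*z/f,(v-cy)*z/f,z],-1); M=T(p,st)
    W=P@M[:3,:3].T+M[:3,3]; W[z<=0]=np.nan; return W
def ray(p,xy,h,st=None):
    f,cx,cy=K(p); M=T(p,st); d=M[:3,:3]@[(xy[0]-cx)/f,(xy[1]-cy)/f,1]; o=M[:3,3]
    return o+d*(h-o[2])/d[2]
E
python3 - <<'E'
from h import *
s=observe(); print(s["time_s"],s["tcp_pos"],np.round(s["eef_rot"],3).tolist(),s["width"],s["ft_force"])
for n in ["top","side"]:
    p=snapshot(n); cv2.imwrite(f"pics/{n}0.png",p["image"]); W=cloud(p); np.save(n+"0.npy",W)
    M=T(p); print(n,"cam",M[:3,3].round(),M[:3,2].round(2))
    for l in ["case","crank","post","seat","boss","hub"]:
        for r in spot_point(p,l)[:4]:
            c=np.round(r["xy"]).astype(int); w=W[min(max(c[1],0),479),min(max(c[0],0),639)]
            print(n,l,round(r["score"],2),c,w.round())
E
```

```text
0.0 [ 249.0234158  -599.33568581  216.9851014 ] [[0.923, 0.384, -0.001], [0.384, -0.923, 0.002], [-0.0, -0.003, -1.0]] 0.9997148257193946 [-0.64741812 -0.69796874 -0.39422948]
top cam [ 456.   -8. 1207.] [ 0.1   0.02 -0.99]
top case 0.9 [384 339] [ 327. -134.   46.]
top case 0.75 [442 272] [ 492. -285.   41.]
top case 0.64 [388 266] [ 508. -148.   47.]Traceback (most recent call last):
  File "<stdin>", line 7, in <module>
ValueError: it knows: beaker, boss, bottle_large, bottle_small, carton, case, driver, hub, post, seat, tin, tip_tray, vial
```

View pics/top0.png

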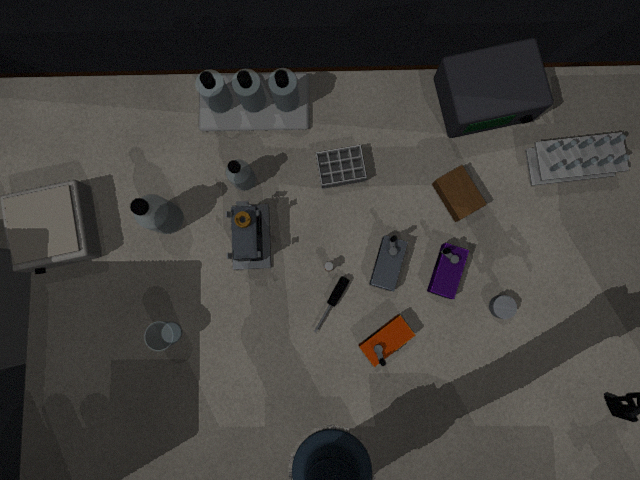

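The top view shows three candidates: grey at (388,266), purple at (447,270) and orange at (386,340). The grey one fits. The column, with its brass boss, is at (245,238), boss at (243,218). I'll confirm in an enlarged crop and measure both.

```bash
python3 - <<'E'
from h import *
p=snapshot("top"); W=cloud(p); np.save("top0.npy",W); im=p["image"]
a=cv2.resize(im[190:300,215:295],None,fx=5,fy=5,interpolation=3); b=cv2.resize(im[220:300,350:480],None,fx=3,fy=3,interpolation=3)
c=np.zeros((550,800,3),np.uint8); c[:,:400]=a; c[:240,400:790]=b; cv2.imwrite("pics/crop.png",cv2.convertScaleAbs(c,alpha=1.8))
for l in ["post","seat","boss","hub","case"]:
    for r in spot_point(p,l)[:4]:
        h={"post":60,"seat":100,"boss":118,"hub":62,"case":0}[l]
        print(l,round(r["score"],2),np.round(r["xy"]),ray(p,r["xy"],h).round())
for nm,(u0,u1,v0,v1),(z0,z1) in [("case",(360,415,225,300),(36,50)),("col",(220,285,190,280),(92,107)),("colplate",(215,285,190,280),(4,16)),("boss",(225,265,200,235),(112,125))]:
    S=W[v0:v1,u0:u1].reshape(-1,3); S=S[(S[:,2]>z0)&(S[:,2]<z1)]
    r=cv2.minAreaRect(S[:,:2].astype(np.float32)); print(nm,len(S),r,S.mean(0).round(1),np.nanmedian(S[:,2]))
p=snapshot("side"); cv2.imwrite("pics/side0.png",p["image"]); W=cloud(p); print(T(p)[:3,3].round())
for l in ["post","seat","boss","hub","case"]:
    for r in spot_point(p,l)[:4]:
        h={"post":60,"seat":100,"boss":118,"hub":62,"case":0}[l]
        print(l,round(r["score"],2),np.round(r["xy"]),ray(p,r["xy"],h).round())
E
```

```text
post 0.57 [445. 252.] [ 542. -290.   60.]
post 0.46 [378. 365.] [ 266. -117.   60.]
post 0.44 [390. 240.] [ 572. -153.   60.]
seat 0.64 [244. 230.] [597. 205. 100.]
seat 0.37 [171. 219.] [628. 387. 100.]
seat 0.28 [327. 265.] [510.   5. 100.]
boss 0.64 [501. 308.] [ 403. -401.  118.]
hub 0.66 [376. 349.] [ 306. -113.   62.]
hub 0.56 [454. 260.] [ 521. -311.   62.]
hub 0.48 [394. 251.] [ 546. -161.   62.]
case 0.65 [383. 340.] [ 319. -138.    0.]
case 0.57 [389. 264.] [ 517. -157.    0.]
case 0.57 [446. 271.] [ 496. -306.    0.]
case 0.51 [344. 164.] [785. -42.   0.]
case 1130 ((516.9600219726562, -151.35540771484375), (62.318115234375, 131.14967346191406), 72.88726806640625) [ 512.6 -149.9   45.2] 45.24037860167152
col 1198 ((593.5106811523438, 207.93260192871094), (135.263916015625, 66.97639465332031), 2.304079055786133) [587.7 205.7  99.8] 99.82811976413007
colplate 1014 ((598.6848754882812, 210.56182861328125), (184.65328979492188, 237.5470733642578), 89.49864959716797) [582.9 189.5   8.9] 9.207292892927626
boss 211 ((637.9041748046875, 208.42950439453125), (61.46448516845703, 67.9583969116211), 42.749507904052734) [631.5 208.  116.6] 116.76537469598361
[295. 802. 801.]
post 0.52 [361. 188.] [ 548. -269.   60.]
post 0.47 [457. 242.] [ 280. -124.   60.]
post 0.39 [337. 210.] [ 578. -155.   60.]
seat 0.93 [274. 301.] [591. 211. 100.]
boss 0.61 [262. 288.] [618. 202. 118.]
boss 0.54 [272. 302.] [586. 230. 118.]
hub 0.57 [374. 181.] [ 521. -309.   62.]
hub 0.51 [444. 241.] [ 308. -116.   62.]
hub 0.49 [350. 212.] [ 544. -156.   62.]
case 0.84 [433. 252.] [ 329. -145.    0.]
case 0.66 [359. 234.] [ 518. -153.    0.]
case 0.62 [381. 204.] [ 496. -298.    0.]
```

View pics/crop.png

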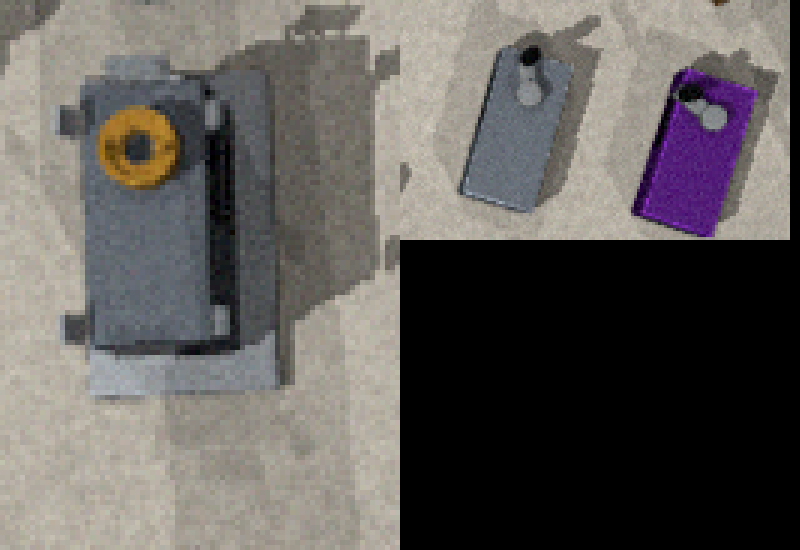

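View pics/side0.png

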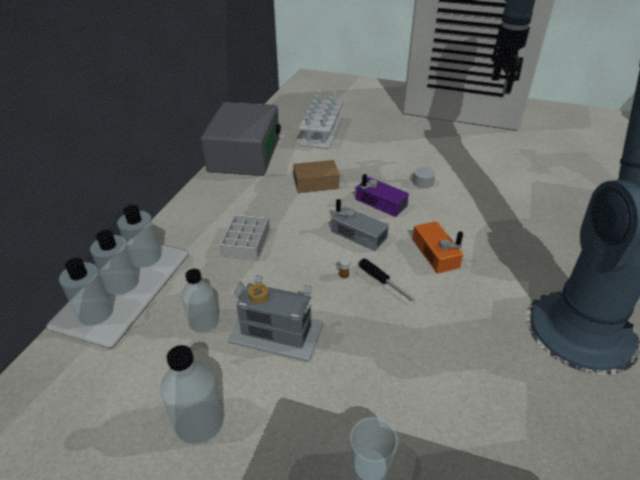

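The crop confirms the grey case, with its crank end towards +x and yaw about -17°. Its centre is near (517,-151). The column is near (593,209) at about 2° yaw. I'll go above the case for a closer look.

Call:
{"fn": "drive_tool", "kwargs": {
  "moves": [
    [[24.3, 45.6, -0.5, 0, 0, -39.7, 8.54], [24.3, 45.6, -0.5, 0, 0, -39.7, 8.54], [24.3, 45.6, -0.5, 0, 0, -39.7, 8.54], [24.3, 45.6, -0.5, 0, 0, -39.7, 8.54], [24.3, 45.6, -0.5, 0, 0, -39.7, 8.54], [24.3, 45.6, -0.5, 0, 0, -39.7, 8.54], [24.3, 45.6, -0.5, 0, 0, -39.7, 8.54], [24.3, 45.6, -0.5, 0, 0, -39.7, 8.54], [24.3, 45.6, -0.5, 0, 0, -39.7, 8.54], [24.3, 45.6, -0.5, 0, 0, -39.7, 8.54], [24.3, 45.6, -0.5, 0, 0, -39.7, 8.54], [24.3, 45.6, -0.5, 0, 0, -39.7, 8.54], [24.3, 45.6, -0.5, 0, 0, -39.7, 8.54], [24.3, 45.6, -0.5, 0, 0, -39.7, 8.54], [24.3, 45.6, -0.5, 0, 0, -39.7, 8.54], [24.3, 45.6, -0.5, 0, 0, -39.7, 8.54]]
  ]
}}

```text
time_s: 2.03
tcp_pos: [492.1, -145.2, 213.4]
eef_rot: [[0.955, -0.295, -0.0], [-0.295, -0.955, -0.001], [-0.0, 0.001, -1.0]]
ft_force: [0.1, 0.6, 0.4]
width: 1.004
gripper_force: 0.0
```

```bash
python3 - <<'E'
from h import *
s=observe(); p=snapshot("wrist"); cv2.imwrite("pics/w1.png",p["image"]); W=cloud(p,s)
print(s["time_s"],s["tcp_pos"].round(1) if hasattr(s["tcp_pos"],'round') else s["tcp_pos"],np.round(s["eef_rot"],3).tolist(),s["width"],s["ft_force"])
print(np.round(p["hand_eye"],2).tolist())
S=W.reshape(-1,3); S=S[(S[:,2]>40)&(S[:,2]<49)&(abs(S[:,0]-517)<90)&(abs(S[:,1]+151)<60)]
print(len(S),cv2.minAreaRect(S[:,:2].astype(np.float32)),np.median(S[:,2]))
for l,h in [("post",62),("hub",60)]:
    for r in spot_point(p,l)[:2]: print(l,r["score"],r["xy"],ray(p,r["xy"],h,s).round())
E
```

```text
2.0333 [ 492.1 -145.2  213.4] [[0.955, -0.295, -0.0], [-0.295, -0.955, -0.001], [-0.0, 0.001, -1.0]] 1.0039592477863866 [0.06240108 0.62302699 0.433497  ]
[[0.0, -0.96, -0.3, 75.67], [1.0, 0.0, -0.0, 0.54], [0.0, -0.3, 0.96, -154.2], [0.0, 0.0, 0.0, 1.0]]
10430 ((516.7076416015625, -151.67843627929688), (62.09113693237305, 129.46754455566406), 73.024169921875) 43.760827305402756
post 0.82 [483.0, 98.8] [ 544. -287.   62.]
post 0.67 [367.2, 427.1] [ 285. -129.   62.]
hub 0.95 [317.9, 148.7] [ 546. -160.   60.]
hub 0.95 [518.2, 117.4] [ 523. -310.   60.]
```

View pics/w1.png

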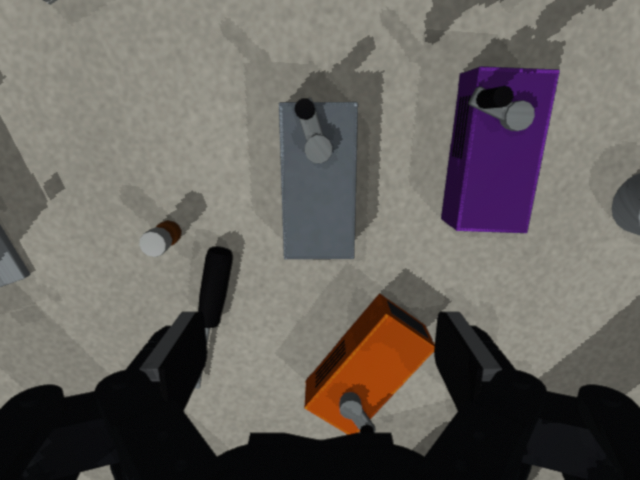

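The wrist view shows the grey case at (319,180), hub at (318,149) and post at (305,108), with both finger lanes clear. I'll grip 26 mm behind the centre.

Call:
{"fn": "drive_tool", "kwargs": {
  "moves": [
    [[0, 0.1, -4, 0, 0, 0, 8.54], [0, 0.1, -8, 0, 0, 0, 8.54], [0, 0.1, -12, 0, 0, 0, 8.54], [0, 0.1, -15, 0, 0, 0, 8.54], [0, 0.1, -17.5, 0, 0, 0, 8.54], [0, 0.1, -18.8, 0, 0, 0, 8.54], [0, 0.1, -18.8, 0, 0, 0, 8.54], [0, 0.1, -18.8, 0, 0, 0, 0], [0, 0.1, -18.8, 0, 0, 0, 0], [0, 0.1, -18.8, 0, 0, 0, 0], [0, 0.1, -18.8, 0, 0, 0, 0], [0, 0.1, -18.8, 0, 0, 0, 0], [0, 0.1, -18.8, 0, 0, 0, 0], [0, 0.1, -18.8, 0, 0, 0, 0]]
  ]
}}

```text
time_s: 3.35
tcp_pos: [500.4, -145.4, 32.3]
eef_rot: [[0.955, -0.295, 0.015], [-0.295, -0.955, -0.004], [0.016, -0.0, -1.0]]
ft_force: [-0.2, 0.4, 16.4]
width: 0.015
gripper_force: 8.5
```

The fingers closed almost fully, so the grasp failed. I'll look before moving.

```bash
python3 - <<'E'
from h import *
s=observe(); print(s["time_s"],np.round(s["tcp_pos"],1),s["width"],np.round(s["ft_force"],1))
p=snapshot("side"); q=snapshot("wrist")
a=cv2.resize(p["image"][150:270,300:460],(640,480),interpolation=3)
c=np.hstack([cv2.resize(a,(400,300)),cv2.resize(q["image"],(400,300))]); cv2.imwrite("pics/f1.png",cv2.convertScaleAbs(c,alpha=1.5))
E
```

```text
3.35 [ 500.4 -145.4   32.3] 0.015006308495460745 [-0.2  0.4 16.4]
```

View pics/f1.png

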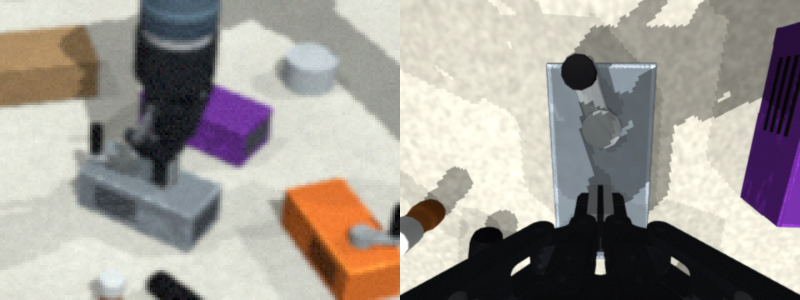

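```bash
python3 - <<'E'
from h import *
s=observe(); p=snapshot("wrist"); W=cloud(p,s); t=snapshot("top"); V=cloud(t); d=snapshot("side"); D=cloud(d)
for n,(u,v) in {"casetop":(470,280),"casetop2":(510,110),"benchL":(360,150),"purple":(630,150)}.items(): print(n,W[v,u].round(1))
print("tip z-depth",p["z_map"][300:320,478:484].min(), [W[v,480].round() for v in (290,300,310,320,340)])
for nm,C in (("w",W),("t",V),("d",D)):
    S=C.reshape(-1,3); S=S[(S[:,2]>38)&(S[:,2]<52)&(abs(S[:,0]-517)<80)&(abs(S[:,1]+151)<60)]
    print(nm,len(S),cv2.minAreaRect(S[:,:2].astype(np.float32)) if len(S)>5 else "",np.median(S[:,2]))
print(np.round(s["qpos"],3),np.round(s["eef_rot"],3).tolist(),s["tcp_pos"])
E
```

```text
casetop [ 475.5 -219.    -1.4]
casetop2 [ 552.2 -252.6   -1.8]
benchL [ 558.8 -178.7   43.7]
purple [ 526.7 -280.5   30.3]
tip z-depth 204.5082 [array([ 469., -223.,   -1.]), array([ 463., -222.,   -1.]), array([ 457., -221.,   -1.]), array([ 452., -219.,   -1.]), array([ 440., -217.,   -1.])]
w 30783 ((518.3385620117188, -152.21673583984375), (62.30128479003906, 132.35736083984375), 73.06434631347656) 43.747355699775255
t 271 ((517.4265747070312, -150.29830932617188), (61.52029800415039, 130.59869384765625), 72.55044555664062) 45.427608610084235
d 725 ((516.4019775390625, -149.00624084472656), (66.13744354248047, 130.7072296142578), 72.8658218383789) 44.98185076262746
[ 0.375  0.398 -0.197  2.041  0.12   0.697 -1.768] [[0.955, -0.295, 0.015], [-0.295, -0.955, -0.004], [0.016, -0.0, -1.0]] [ 500.37438922 -145.35301209   32.19716676]
```

```bash
python3 - <<'E'
from h import *
s=observe(); p=snapshot("wrist"); z=p["z_map"]; W=cloud(p,s)
for v in range(230,480,20): print(v,[tuple(W[v,u].round().tolist()) for u in (300,310,320,330,345)])
cv2.imwrite("pics/f2.png",cv2.convertScaleAbs(cv2.resize(p["image"][240:480,160:480],(800,600),interpolation=3),alpha=2))
E
```

```text
230 [(537.0, -149.0, 44.0), (539.0, -154.0, 57.0), (538.0, -157.0, 58.0), (537.0, -161.0, 58.0), (532.0, -165.0, 43.0)]
250 [(530.0, -147.0, 44.0), (528.0, -150.0, 44.0), (527.0, -154.0, 44.0), (526.0, -158.0, 44.0), (524.0, -163.0, 44.0)]
270 [(521.0, -144.0, 43.0), (521.0, -148.0, 45.0), (519.0, -152.0, 43.0), (518.0, -155.0, 43.0), (516.0, -161.0, 43.0)]
290 [(514.0, -142.0, 44.0), (512.0, -145.0, 43.0), (512.0, -149.0, 44.0), (510.0, -153.0, 44.0), (508.0, -159.0, 44.0)]
310 [(509.0, -141.0, 52.0), (512.0, -145.0, 60.0), (511.0, -149.0, 60.0), (510.0, -152.0, 61.0), (504.0, -157.0, 52.0)]
330 [(512.0, -143.0, 74.0), (512.0, -146.0, 74.0), (510.0, -149.0, 74.0), (510.0, -152.0, 75.0), (505.0, -156.0, 68.0)]
350 [(515.0, -144.0, 90.0), (512.0, -146.0, 87.0), (508.0, -148.0, 82.0), (511.0, -152.0, 87.0), (511.0, -156.0, 90.0)]
370 [(513.0, -144.0, 97.0), (512.0, -147.0, 97.0), (501.0, -146.0, 81.0), (509.0, -151.0, 95.0), (509.0, -156.0, 97.0)]
390 [(517.0, -146.0, 112.0), (503.0, -144.0, 93.0), (494.0, -144.0, 81.0), (500.0, -149.0, 91.0), (515.0, -156.0, 112.0)]
410 [(515.0, -146.0, 116.0), (496.0, -141.0, 92.0), (458.0, -133.0, 44.0), (494.0, -147.0, 91.0), (515.0, -156.0, 119.0)]
430 [(509.0, -144.0, 115.0), (494.0, -141.0, 98.0), (408.0, -117.0, -2.0), (491.0, -146.0, 96.0), (512.0, -155.0, 122.0)]
450 [(512.0, -145.0, 123.0), (511.0, -147.0, 123.0), (510.0, -149.0, 123.0), (509.0, -151.0, 123.0), (509.0, -154.0, 123.0)]
470 [(511.0, -145.0, 128.0), (511.0, -147.0, 128.0), (509.0, -148.0, 126.0), (510.0, -151.0, 128.0), (508.0, -153.0, 127.0)]
```

View pics/f2.png

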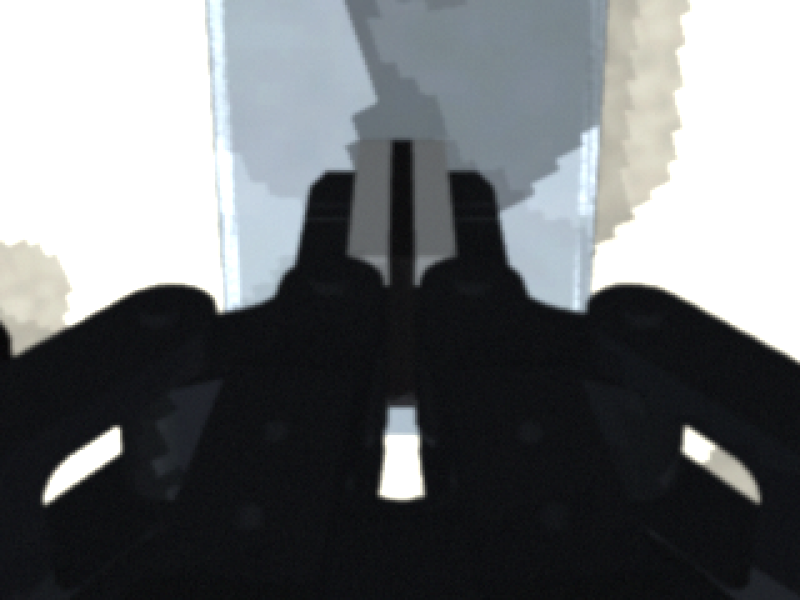

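The view shows the shut fingertips on the case top, at z≈45, while the reported TCP is z=32. The true grasp point therefore sits about 32 mm behind the reported one; the body at z≈118 agrees with that. Case unmoved within about 1 mm. I'll rise, open and descend about 35 mm lower.

Call:
{"fn": "drive_tool", "kwargs": {
  "moves": [
    [[0, 0, 3, 0, 0, 0, 0], [0.1, 0.1, 5, 0, 0, 0, 8.54], [0.1, 0.1, 5, 0, 0, 0, 8.54], [0.1, 0.1, 5, 0, 0, 0, 8.54], [0.1, 0.1, 5, 0, 0, 0, 8.54], [0.1, 0.1, 5, 0, 0, 0, 8.54], [0.1, 0.1, 5, 0, 0, 0, 8.54], [0.1, 0.1, 5, 0, 0, 0, 8.54], [0.1, 0.1, 3, 0, 0, 0, 8.54], [0.1, 0.1, 1, 0, 0, 0, 8.54], [0.1, 0.1, -1, 0, 0, 0, 8.54], [0.1, 0.1, -2.5, 0, 0, 0, 8.54], [0.1, 0.1, -3.5, 0, 0, 0, 8.54], [0.1, 0.1, -3.5, 0, 0, 0, 8.54], [0.1, 0.1, -3.5, 0, 0, 0, 8.54]]
  ]
}}

```text
time_s: 4.9
tcp_pos: [492.8, -142.0, -10.3]
eef_rot: [[0.956, -0.295, -0.002], [-0.295, -0.956, 0.001], [-0.002, -0.0, -1.0]]
ft_force: [-0.4, 0.9, 0.6]
width: 1.001
gripper_force: 0.0
```

Call:
{"fn": "drive_tool", "kwargs": {
  "moves": [
    [[0, -0.2, 0, 0, 0, 0, 5], [0, -0.2, 0, 0, 0, 0, 0], [0, -0.2, 0, 0, 0, 0, 0], [0, -0.2, 0, 0, 0, 0, 0], [0, -0.2, 0, 0, 0, 0, 0], [0, -0.2, 0, 0, 0, 0, 0], [0, -0.2, 0, 0, 0, 0, 0]]
  ]
}}

```text
time_s: 5.48
tcp_pos: [495.0, -144.7, -8.2]
eef_rot: [[0.956, -0.295, 0.003], [-0.295, -0.956, -0.001], [0.003, -0.0, -1.0]]
ft_force: [-0.2, -0.1, 6.3]
width: 0.718
gripper_force: 67.8
```

Call:
{"fn": "drive_tool", "kwargs": {
  "moves": [
    [[0, 0, 1.5, 0, 0, 0, 0], [0, 0, 4, 0, 0, 0, 0], [0, 0, 7, 0, 0, 0, 0], [0, 0, 10, 0, 0, 0, 0], [0, 1, 13, 0, 0, 2, 0], [1, 3, 16, 0, 0, 6, 0], [1.5, 6, 19, 0, 0, 10, 0], [2, 9, 21, 0, 0, 14, 0], [3, 13, 22, 0, 0, 18, 0], [3.5, 16, 23, 0, 0, 19, 0], [3.7, 19, 23, 0, 0, 19, 0], [3.7, 21, 23, 0, 0, 19, 0], [3.7, 21.5, 23, 0, 0, 19, 0], [3.7, 21.5, 23, 0, 0, 19, 0]]
  ]
}}

```text
time_s: 6.65
tcp_pos: [528.0, 73.4, 218.4]
eef_rot: [[0.999, 0.038, -0.004], [0.038, -0.999, 0.0], [-0.004, -0.0, -1.0]]
ft_force: [0.5, 0.7, -6.0]
width: 0.716
gripper_force: 67.6
```

```bash
python3 - <<'E'
from h import *
s=observe(); p=snapshot("wrist"); W=cloud(p,s)
print(s["time_s"],s["width"],np.round(s["ft_force"],1),s["tcp_pos"],np.round(s["eef_rot"],3).tolist())
def brass(p,W,lab):
    b,g,r=[p["image"][...,i].astype(int) for i in range(3)]
    m=((r>g*1.25)&(g>b*1.6)&(r>60)).astype(np.uint8)
    ok=(abs(W[...,0]-625)<60)&(abs(W[...,1]-209)<60); m&=ok.astype(np.uint8)
    c=max(cv2.findContours(m,0,2)[0],key=cv2.contourArea); e=cv2.fitEllipse(c); 
    print(lab,"boss",e,np.nanmedian(W[m>0][:,2]).round(1)); 
def top(W,lab):
    S=W.reshape(-1,3); S=S[(abs(S[:,0]-595)<85)&(abs(S[:,1]-209)<60)&(S[:,2]>95)&(S[:,2]<103.5)]
    print(lab,len(S),cv2.minAreaRect(S[:,:2].astype(np.float32)),np.median(S[:,2]),S.mean(0))
    P=W.reshape(-1,3); P=P[(abs(P[:,0]-595)<110)&(abs(P[:,1]-209)<70)&(P[:,2]>6.5)&(P[:,2]<13)]
    print(lab,"plate",len(P),cv2.minAreaRect(P[:,:2].astype(np.float32)))
for n,q,C in (("w",p,W),):
    brass(q,C,n); top(C,n)
    for l,h in (("seat",100),("boss",118)):
        for r in spot_point(q,l)[:1]: print(n,l,round(r["score"],2),np.round(r["xy"]),ray(q,r["xy"],h,s).round(1))
t=snapshot("top"); C=cloud(t); brass(t,C,"t"); top(C,"t")
np.save("w2.npy",W); cv2.imwrite("pics/w2.png",cv2.convertScaleAbs(p["image"],alpha=1.6))
E
```

```text
6.65 0.715572506723382 [ 0.5  0.7 -6. ] [527.98542299  73.40577995 218.44282299] [[0.999, 0.038, -0.004], [0.038, -0.999, 0.0], [-0.004, -0.0, -1.0]]
w boss ((107.93250274658203, 79.99929809570312), (60.39864730834961, 76.7729263305664), 127.94464111328125) 114.9
w 15192 ((592.6581420898438, 206.28515625), (139.61947631835938, 71.98957061767578), 2.2120087146759033) 98.26905077863071 [590.98832465 204.31928179  98.32403046]
w plate 1445 ((592.735107421875, 206.05224609375), (169.00064086914062, 98.90917205810547), 2.165309190750122)
w seat 0.59 [126. 130.] [592.4 205.5 100. ]
w boss 0.6 [102.  78.] [622.7 207.7 118. ]
t boss ((241.2925567626953, 218.1128692626953), (12.040709495544434, 14.572585105895996), 22.01028060913086) 117.0
t 597 ((595.4201049804688, 210.284423828125), (63.5952033996582, 132.89071655273438), 89.58531188964844) 99.62787277862412 [593.11336183 218.46692048  99.62661552]
t plate 221 ((606.1061401367188, 230.13763427734375), (109.0481948852539, 211.24383544921875), 73.38018798828125)
```

View pics/w2.png

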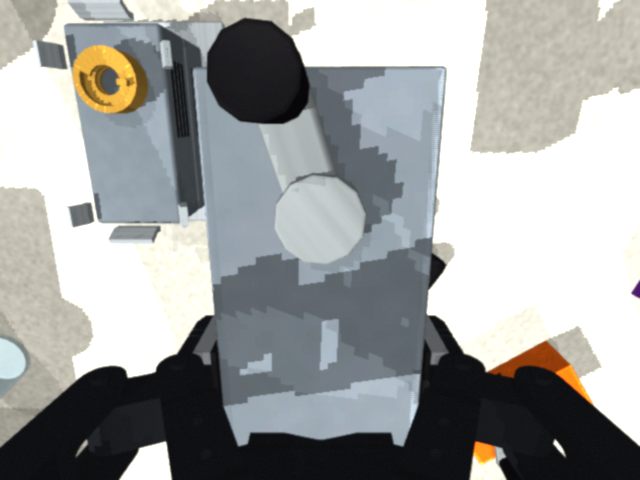

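The view shows the column top at left, boss at (108,80), with guides on both sides and both ends. The held case is in the middle, hub at (320,218) and post at (257,70). The seat is at (592.7,206.2), yaw 2.2°. Next is the case's pose in the hand.

```bash
python3 - <<'E'
from h import *
W=np.load("w2.npy"); S=W.reshape(-1,3); t=np.array([527.99,73.41,218.44]); a=np.radians(2.18)
X=(S[:,0]-t[0])*np.cos(a)+(S[:,1]-t[1])*np.sin(a); Y=-(S[:,0]-t[0])*np.sin(a)+(S[:,1]-t[1])*np.cos(a); Z=S[:,2]-t[2]
m=(Z>44)&(Z<64)&(abs(Y)<40)&(X>10)&(X<110); X,Y,Z=X[m],Y[m],Z[m]
A=np.c_[X,Y,np.ones(len(X))]; k=np.ones(len(X),bool)
for _ in range(5):
    c=np.linalg.lstsq(A[k],Z[k],rcond=None)[0]; k=abs(Z-A@c)<1.5
print("plane",c,k.sum()); X,Y,Z=X[k],Y[k],Z[k]
print("front",[np.percentile(X[abs(Y-y)<5],[98,99.7]).round(1) for y in (-20,-10,0,10,25)])
for x in (20,40,60,80): y=Y[abs(X-x)<4]; print(x,np.percentile(y,[.5,99.5]).round(1), Z[abs(X-x)<4].mean().round(1))
E
```

```text
plane [-9.52398323e-03  1.32169576e-03  5.19561117e+01] 49800
front [array([87.4, 88.5]), array([87.6, 88.5]), array([87.9, 88.5]), array([68.4, 72.2]), array([84.9, 87.8])]
20 [-31.1  29.8] 51.8
40 [-31.1  29.9] 51.6
60 [-31.   30.1] 51.4
80 [-31.   30.2] 51.2
```

Call:
{"fn": "drive_tool", "kwargs": {
  "moves": [
    [[1, 3, 0, 0, 0, 0, 0], [2, 6, 0, 0, 0, 0, 0], [3, 9, 0, 0, 0, 0, 0], [4, 12, 0, 0, 0, 0, 0], [4.1, 13.2, 0, 0, 0, 0, 0], [4.1, 13.2, -2, 0, 0, 0, 0], [4.1, 13.2, -5, 0, 0, 0, 0], [4.1, 13.2, -8, 0, 0, 0, 0], [4.1, 13.2, -9.6, 0, 0, 0, 0], [4.1, 13.2, -9.6, 0, 0, 0, 0], [4.1, 13.2, -9.6, 0, 0, 0, 0]]
  ]
}}

```text
time_s: 7.77
tcp_pos: [570.8, 200.2, 122.8]
eef_rot: [[1.0, 0.03, -0.003], [0.03, -1.0, -0.002], [-0.003, 0.002, -1.0]]
ft_force: [0.0, -0.3, -4.1]
width: 0.722
gripper_force: 67.5
```

```bash
python3 - <<'E'
from h import *
s=observe(); print(s["time_s"],np.round(s["tcp_pos"],1),np.round(s["eef_rot"],3).tolist(),np.round(s["ft_force"],1))
p=snapshot("side"); cv2.imwrite("pics/s3.png",cv2.convertScaleAbs(cv2.resize(p["image"][220:370,190:390],(800,600),interpolation=3),alpha=1.6))
p=snapshot("top"); W=cloud(p).reshape(-1,3); s=observe()["tcp_pos"]
S=W[(abs(W[:,0]-s[0]-20)<90)&(abs(W[:,1]-s[1])<45)&(abs(W[:,2]-s[2]-53)<9)]
print(len(S),cv2.minAreaRect(S[:,:2].astype(np.float32)),np.median(S[:,2]))
E
```

```text
7.7667 [570.8 200.2 122.8] [[1.0, 0.03, -0.003], [0.03, -1.0, -0.002], [-0.003, 0.002, -1.0]] [ 0.  -0.3 -4.1]
420 ((600.2575073242188, 176.70709228515625), (131.78660583496094, 48.65882110595703), 20.16703224182129) 178.21284320500104
```

View pics/s3.png

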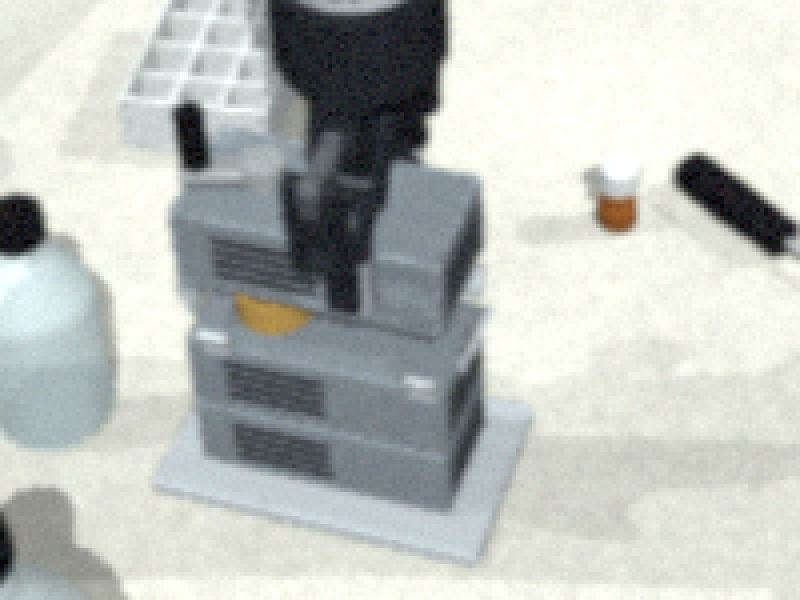

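The side view shows the case above the column, square but still slightly to the -y side. The arm may not have settled, so I'll wait and read again.

Call:
{"fn": "drive_tool", "kwargs": {
  "moves": [
    [[0, 0, 0, 0, 0, 0, 0], [0, 0, 0, 0, 0, 0, 0], [0, 0, 0, 0, 0, 0, 0], [0, 0, 0, 0, 0, 0, 0]]
  ]
}}

```text
time_s: 8.2
tcp_pos: [572.0, 203.0, 125.4]
eef_rot: [[0.999, 0.033, 0.002], [0.033, -0.999, 0.0], [0.002, -0.0, -1.0]]
ft_force: [-0.0, 0.1, -5.9]
width: 0.724
gripper_force: 67.6
```

Call:
{"fn": "drive_tool", "kwargs": {
  "moves": [
    [[-0.2, 0.2, -0.5, 0, 0, 0.2, 0], [-0.2, 0.2, -0.5, 0, 0, 0.2, 0], [-0.2, 0.2, -0.5, 0, 0, 0.2, 0], [-0.2, 0.2, -0.5, 0, 0, 0.2, 0], [-0.2, 0.2, -0.5, 0, 0, 0.2, 0], [-0.2, 0.2, -0.5, 0, 0, 0.2, 0]]
  ]
}}

```text
time_s: 8.7
tcp_pos: [569.5, 204.7, 119.4]
eef_rot: [[0.999, 0.036, 0.0], [0.036, -0.999, 0.0], [0.0, -0.0, -1.0]]
ft_force: [-0.5, 0.0, -5.2]
width: 0.719
gripper_force: 67.7
```

Call:
{"fn": "drive_tool", "kwargs": {
  "moves": [
    [[0, 0.1, -0.5, 0, 0, 0.1, 0], [0, 0.1, -1, 0, 0, 0.1, 0], [0, 0.1, -1.4, 0, 0, 0.1, 0], [0, 0.1, -1.7, 0, 0, 0.1, 0], [0, 0.1, -2.0, 0, 0, 0.1, 0], [0, 0.1, -2.2, 0, 0, 0.1, 0], [0, 0.1, -2.4, 0, 0, 0.1, 0], [0, 0.1, -2.6, 0, 0, 0.1, 0], [0, 0.1, -2.7, 0, 0, 0.1, 0], [0, 0.1, -2.7, 0, 0, 0.1, 0], [0, 0.1, -2.7, 0, 0, 0.1, 0]]
  ]
}}

```text
time_s: 9.62
tcp_pos: [569.4, 205.9, 92.4]
eef_rot: [[0.999, 0.038, 0.0], [0.038, -0.999, 0.0], [0.0, -0.0, -1.0]]
ft_force: [-0.1, 0.5, -4.1]
width: 0.719
gripper_force: 67.8
```

Call:
{"fn": "drive_tool", "kwargs": {
  "moves": [
    [[0, 0, -0.2, 0, 0, 0, 0], [0, 0, -0.3, 0, 0, 0, 0], [0, 0, -0.4, 0, 0, 0, 0], [0, 0, -0.4, 0, 0, 0, 0], [0, 0, -0.4, 0, 0, 0, 0]]
  ]
}}

```text
time_s: 10.03
tcp_pos: [569.7, 205.9, 91.4]
eef_rot: [[0.999, 0.038, 0.001], [0.038, -0.999, -0.001], [0.001, 0.001, -1.0]]
ft_force: [-6.0, -2.1, 9.1]
width: 0.718
gripper_force: 69.6
```

Contact at the expected height. I'll release, rise and look.

Call:
{"fn": "drive_tool", "kwargs": {
  "moves": [
    [[0, 0, -0.2, 0, 0, 0, 8.54], [0, 0, -0.2, 0, 0, 0, 8.54], [0, 0, -0.2, 0, 0, 0, 8.54], [0, 0, -0.2, 0, 0, 0, 8.54], [0, 0, 0, 0, 0, 0, 8.54], [0, 0, 3, 0, 0, 0, 8.54], [0, 0, 7, 0, 0, 0, 8.54], [0, 0, 11, 0, 0, 0, 8.54], [0, 0, 14, 0, 0, 0, 8.54], [0, 0, 14, 0, 0, 0, 8.54], [0, 0, 14, 0, 0, 0, 8.54]]
  ]
}}

```text
time_s: 10.95
tcp_pos: [571.3, 206.8, 231.7]
eef_rot: [[0.999, 0.038, 0.006], [0.038, -0.999, 0.002], [0.006, -0.002, -1.0]]
ft_force: [-0.0, 0.3, -0.8]
width: 0.996
gripper_force: 0.0
```

```bash
python3 - <<'E'
from h import *
s=observe(); p=snapshot("wrist"); W=cloud(p,s); np.save("w4.npy",W)
print(s["time_s"],s["width"],np.round(s["ft_force"],1),s["tcp_pos"],np.round(s["eef_rot"],3).tolist())
S=W.reshape(-1,3); S=S[(abs(S[:,0]-592)<85)&(abs(S[:,1]-206)<50)&(S[:,2]>139)&(S[:,2]<149)]
print("casetop",len(S),cv2.minAreaRect(S[:,:2].astype(np.float32)),np.median(S[:,2]))
A=np.c_[S[:,:2],np.ones(len(S))]; print("plane",np.linalg.lstsq(A,S[:,2],rcond=None)[0])
for l,h in (("hub",174),("post",172)):
    for r in spot_point(p,l)[:2]: print(l,round(r["score"],2),np.round(r["xy"]),ray(p,r["xy"],h,s).round(1))
ms=masks_of(p,"post")
for r in ms[:2]:
    P=W[r["mask"]]; P=P[~np.isnan(P[:,0])]; zt=np.percentile(P[:,2],95); Q=P[P[:,2]>zt-3]
    print("posttop",round(r["score"],2),r["xy"],zt,Q.mean(0).round(1),cv2.minEnclosingCircle(Q[:,:2].astype(np.float32)))
for r in masks_of(p,"hub")[:1]:
    P=W[r["mask"]]; print("hub z",np.nanpercentile(P[:,2],[10,50,90]))
b=W[...,2]; H=(b>168)&(b<180)&(np.hypot(W[...,0]-622.7,W[...,1]-207.5)<14); print("hubtop",np.median(W[H],0),W[H].mean(0))
cv2.imwrite("pics/w4.png",cv2.convertScaleAbs(p["image"],alpha=1.6))
E
```

```text
10.95 0.9958391431116932 [-0.   0.3 -0.8] [571.34457382 206.77296953 231.66080716] [[0.999, 0.038, 0.006], [0.038, -0.999, 0.002], [0.006, -0.002, -1.0]]
casetop 17150 ((593.01171875, 206.26564025878906), (129.76014709472656, 62.357276916503906), 2.3385426998138428) 143.22478895701903
plane [-1.31449969e-03  1.12880665e-03  1.43763672e+02]
hub 0.79 [320. 169.] [622.9 208.3 174. ]
post 0.91 [303. 113.] [651.2 218.5 172. ]
posttop 0.7 [302.1, 111.0] 203.14171997762347 [651.2 217.5 202. ] ((651.1135864257812, 217.51597595214844), 6.789355754852295)
hub z [168.91073543 172.54590464 202.22354982]
hubtop [624.40618896 208.04743395 172.44538561] [624.44665393 207.94162619 172.20896718]
```

View pics/w4.png

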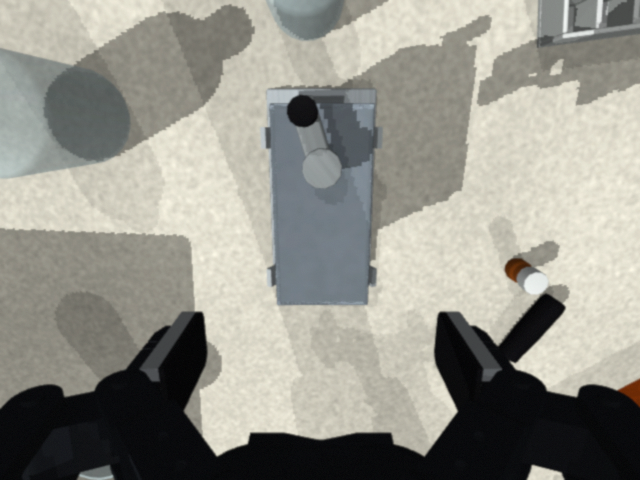

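Seated squarely: centre (593.0,206.3), top level, hub top about 174 so the bolt is at about 15 mm. In the view the post is at (302,111) and the hub at (321,168). The post is at world (651,218), so the crank is at about 0.89. I'll go over the post.

Call:
{"fn": "drive_tool", "kwargs": {
  "moves": [
    [[3, 0.5, 0, 0, 0, 0, 4], [6, 0.9, 0, 0, 0, 0, 4], [8.1, 1.1, 0, 0, 0, 0, 4], [8.1, 1.1, -2, 0, 0, 0, 4], [8.1, 1.1, -3, 0, 0, 0, 4], [8.1, 1.1, -3, 0, 0, 0, 4], [8.1, 1.1, -3, 0, 0, 0, 4], [8.1, 1.1, -3, 0, 0, 0, 4]]
  ]
}}

```text
time_s: 11.87
tcp_pos: [649.6, 217.1, 198.3]
eef_rot: [[0.999, 0.039, -0.001], [0.039, -0.999, -0.0], [-0.001, 0.0, -1.0]]
ft_force: [0.9, -0.5, -0.0]
width: 0.465
gripper_force: 0.0
```

```bash
python3 - <<'E'
from h import *
s=observe(); p=snapshot("wrist"); W=cloud(p,s)
print(s["time_s"],s["width"],s["tcp_pos"],np.round(s["eef_rot"],3).tolist())
m=(abs(W[...,2]-202)<5)&(np.hypot(W[...,0]-651,W[...,1]-217.6)<15); Q=W[m]; print("post",len(Q),cv2.minEnclosingCircle(Q[:,:2].astype(np.float32)),np.median(Q,0))
m=(abs(W[...,2]-173)<4)&(np.hypot(W[...,0]-622.9,W[...,1]-207.5)<16); Q=W[m]; print("hub",len(Q),np.median(Q,0))
E
```

```text
11.8667 0.4647515390914013 [649.61576658 217.06628444 198.28654917] [[0.999, 0.039, -0.001], [0.039, -0.999, -0.0], [-0.001, 0.0, -1.0]]
post 876 ((651.4043579101562, 217.54173278808594), 7.286623001098633) [652.67730081 217.4872646  201.94125486]
hub 1270 [624.08937257 207.05635168 172.56547693]
```

Call:
{"fn": "drive_tool", "kwargs": {
  "moves": [
    [[0.1, 0, -1.2, 0, 0, 0, 4], [0.1, 0, -2.4, 0, 0, 0, 4], [0.1, 0, -3.4, 0, 0, 0, 4], [0.1, 0, -3.4, 0, 0, 0, 4], [0.1, 0, -3.4, 0, 0, 0, 4], [0.1, 0, -3.4, 0, 0, 0, 0], [0.1, 0, -3.4, 0, 0, 0, 0], [0.1, 0, -3.4, 0, 0, 0, 0], [0.1, 0, -3.4, 0, 0, 0, 0], [0.1, 0, -3.4, 0, 0, 0, 0], [0.1, 0, -3.4, 0, 0, 0, 0]]
  ]
}}

```text
time_s: 12.83
tcp_pos: [652.0, 217.1, 165.1]
eef_rot: [[0.999, 0.038, 0.001], [0.038, -0.999, 0.001], [0.002, -0.001, -1.0]]
ft_force: [0.4, 0.5, 0.9]
width: 0.143
gripper_force: 58.5
```

Holding the post. Now I turn backward along the 30 mm circle about (623,207.7).

Call:
{"fn": "drive_tool", "kwargs": {
  "moves": [
    [[-0.11, 0.28, 0, 0, 0, 0, 0], [-0.29, 0.6, 0, 0, 0, 0, 0], [-0.5, 0.9, 0.02, 0, 0, 0, 0], [-0.75, 1.17, 0.03, 0, 0, 0, 0], [-1.03, 1.41, 0.04, 0, 0, 0, 0], [-1.33, 1.61, 0.05, 0, 0, 0, 0], [-1.61, 1.75, 0.05, 0, 0, 0, 0], [-1.81, 1.83, 0.05, 0, 0, 0, 0], [-1.81, 1.83, 0.05, 0, 0, 0, 0], [-1.81, 1.83, 0.05, 0, 0, 0, 0]]
  ]
}}

```text
time_s: 13.67
tcp_pos: [632.3, 236.3, 165.4]
eef_rot: [[0.999, 0.039, -0.001], [0.039, -0.999, 0.001], [-0.001, -0.001, -1.0]]
ft_force: [0.1, 1.0, 4.9]
width: 0.14
gripper_force: 58.7
```

Call:
{"fn": "drive_tool", "kwargs": {
  "moves": [
    [[-0.15, 0.05, -0.05, 0, 0, 0, 0], [-0.3, 0.09, -0.1, 0, 0, 0, 0], [-0.5, 0.13, -0.1, 0, 0, 0, 0], [-0.5, 0.13, -0.1, 0, 0, 0, 0]]
  ]
}}

```text
time_s: 14.0
tcp_pos: [627.0, 237.3, 163.1]
eef_rot: [[0.999, 0.039, -0.002], [0.039, -0.999, 0.001], [-0.002, -0.001, -1.0]]
ft_force: [0.2, 1.2, -1.9]
width: 0.14
gripper_force: 58.5
```

The upward force vanished and the post now hangs on the hand, so the bolt has dropped. I'll follow it down.

Call:
{"fn": "drive_tool", "kwargs": {
  "moves": [
    [[0, 0, -0.2, 0, 0, 0, 0], [0, 0, -0.35, 0, 0, 0, 0], [0, 0, -0.45, 0, 0, 0, 0], [0, 0, -0.45, 0, 0, 0, 0], [0, 0, -0.45, 0, 0, 0, 0], [0, 0, -0.45, 0, 0, 0, 0]]
  ]
}}

```text
time_s: 14.5
tcp_pos: [627.7, 237.2, 159.8]
eef_rot: [[0.999, 0.038, -0.001], [0.038, -0.999, 0.001], [-0.001, -0.001, -1.0]]
ft_force: [-0.7, 0.1, 4.9]
width: 0.142
gripper_force: 59.1
```

It dropped 5.6 mm to the thread start, crank ≈ -0.18. Now forward one turn.

Call:
{"fn": "drive_tool", "kwargs": {
  "moves": [
    [[0.5, -0.13, -0.02, 0, 0, 0, 0], [0.98, -0.36, -0.03, 0, 0, 0, 0], [1.41, -0.66, -0.05, 0, 0, 0, 0], [1.78, -1.03, -0.07, 0, 0, 0, 0], [2.08, -1.45, -0.08, 0, 0, 0, 0], [2.3, -1.93, -0.1, 0, 0, 0, 0], [2.43, -2.43, -0.12, 0, 0, 0, 0], [2.48, -2.95, -0.13, 0, 0, 0, 0], [2.48, -2.95, -0.13, 0, 0, 0, 0]]
  ]
}}

```text
time_s: 15.25
tcp_pos: [653.6, 204.6, 158.2]
eef_rot: [[0.999, 0.036, -0.001], [0.036, -0.999, -0.002], [-0.001, 0.002, -1.0]]
ft_force: [-2.1, 0.3, 6.7]
width: 0.136
gripper_force: 59.5
```

Call:
{"fn": "drive_tool", "kwargs": {
  "moves": [
    [[-0.05, -0.52, -0.02, 0, 0, 0, 0], [-0.18, -1.03, -0.03, 0, 0, 0, 0], [-0.4, -1.5, -0.05, 0, 0, 0, 0], [-0.7, -1.93, -0.07, 0, 0, 0, 0], [-1.07, -2.3, -0.08, 0, 0, 0, 0], [-1.5, -2.6, -0.1, 0, 0, 0, 0], [-1.97, -2.82, -0.12, 0, 0, 0, 0], [-2.48, -2.95, -0.13, 0, 0, 0, 0], [-3, -3, -0.15, 0, 0, 0, 0], [-3.52, -2.95, -0.17, 0, 0, 0, 0], [-4.03, -2.82, -0.18, 0, 0, 0, 0], [-4.5, -2.6, -0.2, 0, 0, 0, 0], [-4.93, -2.3, -0.22, 0, 0, 0, 0], [-5.3, -1.93, -0.23, 0, 0, 0, 0], [-5.6, -1.5, -0.25, 0, 0, 0, 0], [-5.82, -1.03, -0.27, 0, 0, 0, 0], [-5.95, -0.52, -0.28, 0, 0, 0, 0], [-6, 0, -0.3, 0, 0, 0, 0], [-6, 0, -0.3, 0, 0, 0, 0]]
  ]
}}

```text
time_s: 16.83
tcp_pos: [592.7, 206.0, 155.3]
eef_rot: [[0.999, 0.038, -0.001], [0.038, -0.999, -0.003], [-0.001, 0.003, -1.0]]
ft_force: [1.1, -0.6, 7.1]
width: 0.141
gripper_force: 59.7
```

Call:
{"fn": "drive_tool", "kwargs": {
  "moves": [
    [[0.05, 0.52, -0.02, 0, 0, 0, 0], [0.18, 1.03, -0.03, 0, 0, 0, 0], [0.4, 1.5, -0.05, 0, 0, 0, 0], [0.7, 1.93, -0.07, 0, 0, 0, 0], [1.07, 2.3, -0.08, 0, 0, 0, 0], [1.5, 2.6, -0.1, 0, 0, 0, 0], [1.97, 2.82, -0.12, 0, 0, 0, 0], [2.48, 2.95, -0.13, 0, 0, 0, 0], [3, 3, -0.15, 0, 0, 0, 0], [3.42, 2.97, -0.16, 0, 0, 0, 0], [3.78, 2.9, -0.18, 0, 0, 0, 0], [3.78, 2.9, -0.18, 0, 0, 0, 0], [3.78, 2.9, -0.18, 0, 0, 0, 0], [3.78, 2.9, -0.18, 0, 0, 0, 0], [3.78, 2.9, -0.18, 0, 0, 0, 0]]
  ]
}}

```text
time_s: 18.08
tcp_pos: [629.6, 237.0, 153.6]
eef_rot: [[0.999, 0.039, -0.002], [0.039, -0.999, 0.0], [-0.002, -0.0, -1.0]]
ft_force: [1.3, 2.6, 7.0]
width: 0.138
gripper_force: 62.4
```

```bash
python3 - <<'E'
from h import *
s=observe(); p=snapshot("wrist"); W=cloud(p,s)
print(s["tcp_pos"],s["ft_force"])
S=W.reshape(-1,3); S=S[(abs(S[:,0]-592)<85)&(abs(S[:,1]-206)<50)&(S[:,2]>139)&(S[:,2]<148)]
print("casetop",len(S),cv2.minAreaRect(S[:,:2].astype(np.float32)),np.median(S[:,2]))
m=(abs(W[...,2]-163)<8)&(np.hypot(W[...,0]-622.9,W[...,1]-207.5)<10); Q=W[m]; print("hub",len(Q),np.median(Q,0) if len(Q) else "")
q=snapshot("side"); c=np.hstack([cv2.resize(p["image"],(400,300)),cv2.resize(q["image"][220:370,190:390],(400,300),interpolation=3)]); cv2.imwrite("pics/fin.png",cv2.convertScaleAbs(c,alpha=1.6))
E
```

```text
[629.55575737 237.00624213 153.64022887] [1.28608196 2.6155624  7.03341244]
casetop 12455 ((596.5900268554688, 206.58432006835938), (121.68030548095703, 62.18270492553711), 1.4468632936477661) 143.2266093895007
hub 1347 [624.96947134 205.91522415 161.07876004]
```

View pics/fin.png

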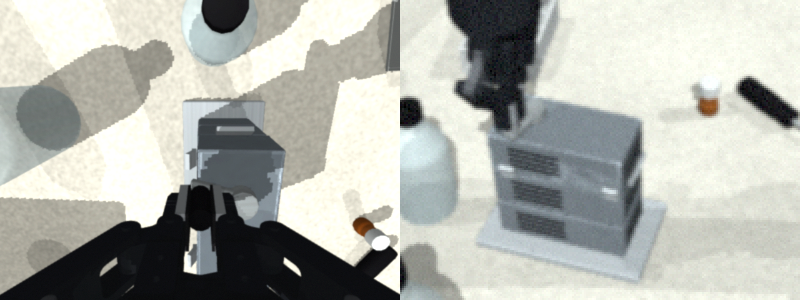

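The final view shows the case flush on the column and the post held by the fingers at (205,205) in the left half. The hub top is at about 162.6 mm, so the bolt is at about 0.004. The crank is at about 6.2, one turn in.

```bash
python3 -c "
from plant import *
print(hand_in())"
```

```text
the job is handed in; nothing more can be done
None
```

The grey case is seated squarely on the column, its bolt started by the drop and turned one full turn in (about 0.004 m, crank about 6.2), and the fingers still hold the post; handed in at about 18 s after one failed first grasp that pressed on the case top with about 16 N and moved it by no more than about 1.5 mm.

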